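Line up the bone holder with the drift and bolt it

ROBOT

A 6-joint arm with a two-finger parallel gripper is mounted at the origin on a cart in front of the work surface, level with it; the furniture and walls round the work are solid. World frame = base frame: x ahead of the robot, y to its left, z up, the work surface at z = 0. Lengths are in mm, angles in rad, forces in N, time in s.
With the tool pointing down it reaches from about 350 to 775 mm from the base axis. Payload 7.3 kg.
Tool frame: the origin (TCP) lies at the very end of the fingers, on their centre line; the grasp point (between the pads) lies 19 mm behind it; x points along the fingers, z is the direction in which the jaws open and shut, and the axes are right-handed (so a half turn about x gives the same grasp; the last joint's range is limited). The gripper opens to 92 mm and grips with 3 to 60 N. Pads are 19 mm wide; open, the fingers measure 130 mm over their backs; the gripper's body (75 mm by 190 mm) begins 47 mm behind the grasp point.
Start: joints at [1.2, 0.342, 1.524, -0, 1.275, -0.146], TCP at [117.012, 511.814, 226.741] pointing down, gripper open.
Joint ranges: [-2.53, 2.53], [-0.77, 2.02], [0.04, 2.7], [-1, 4.14], [0.28, 2.66], [-3.11, 3.11]. Speed limits (rad/s): [2.57, 2.57, 3.14, 3.14, 3.14, 3.14].

INTERFACE

Orientations are given as [roll, pitch, yaw] about the fixed x, y, z axes, in that order (R = Rz(yaw) Ry(pitch) Rx(roll)).
In Python, from plant import * gives the robot as it stands.
- The arm moves only by the shell command python3 -m creep 'ROWS'. ROWS is JSON, a list of rows, each an object of numbers: "tx", "ty", "tz": the shift along the tool's x, y, z in cm; "wx", "wy", "wz": the turn, a rotation vector about the tool's x, y, z in rad; "gripper": the closure, from -1 (fully open) to 1 (shut). A call has 1 to 8 rows; each row is the pose to reach, as a shift and turn from the pose commanded when the call began, along the tool's axes at that moment; what a row does not reach only later rows make up. A row lasts 1/12 s, in which the tool goes at most 41.7 mm and 7.16 degrees, less where a joint would pass 70% of its speed; a pose out of reach is approached as far as the arm can. A call with a gripper value outside its range is refused whole. The fingers move at their own pace and stop on an object; the grip force is fixed at half the most. Time passes only in rows, so rows that repeat a pose let the fingers close. It gives the time, the measured TCP pose, the force and the opening at its end, in the units of the state.
- get_obs(): the state, without advancing time (a new reading comes with each control period).
- capture(name): name is "side" or "top" or "wrist"; returns a dict with "frame" (384x512x3 uint8, red, green, blue), "z_map" (384x512 float32, mm along the optical axis (not along the pixel's ray), 0 where there is no reading), "vertical_fov" (degrees; the focal length in pixels is half the picture's height over the tangent of half this angle, whatever the lens; pixels are square), "cx", "cy" (the principal point, pixels), "k1" (the pictures are not rectified: a ray, as slopes to the right and down, at radius r is drawn at 1 + k1 r^2 times it, then the intrinsics apply), "xyz" and "rotation" of the camera in the world. Camera axes: x right, y down, z forward; pixel columns grow to the right and rows downward; lengths in mm; the calibration is good to about 2 mm. A picture is of the moment at which its call begins.
- close_job(): hands the job in, once; it reports no verdict.
The state is a dict: "time": time; "joint_positions": joint angles; "dq": joint speeds; "tau": joint torques, N m; "tool_pos": TCP position; "tcp_rot": TCP orientation; "contact_force": force on the tool from outside, world axes, zero at the start; "moment": the same for the moment, N m; "grip_width": finger opening in mm.
Only numpy, scipy, OpenCV 4.12 (cv2) and the standard library are available. Lean on these libraries where they do the work, as an engineer would, in place of code of your own. Each camera call takes 0.05 s, during which the arm holds its last target.

TASK

The swivel bar of the bone holder has swung out of line, so its bolt hole no longer lies over the hole in the base bar. Push the tapered drift down through both holes until its collar sits on the swivel bar, so that the holes come into line. Then pull it out, hang it upright back in a free hole of the rack, and put the long bolt (not the short one) in its stead, with its collar down on the bar.

Things in the scene. Friction and masses are not known exactly. Their poses are not given: they have to be found in the camera images.
- drift_grip (a point): Steel drift hung by its 42 mm collar (6 mm thick) in a rack hole. Shank 66 mm: upper 26 mm straight, 29 mm thick, then tapering to an 8 mm tip. Above the collar a dark square handle 26x26x54 mm with a round cap: tallest thing in the rack. Point: on the axis, in the handle, 30 mm above the collar's underside; z up, x and y square to the handle's faces. 0.2 kg.
- bolt_grip (a point): Long steel bolt hung by its 42 mm collar (6 mm thick) in a rack hole. Shank 25 mm thick, 42 mm long, 3 mm bevel at its foot; hexagonal head 30 mm across flats, 36 mm tall. Point: on the axis, in the head, 24 mm above the collar's underside; z up, x square to two flats, y at two corners. 0.2 kg. The short bolt looks alike but its shank is 16 mm, seen through the rack's open side.
- base_hole (a point): Hole in the fixed grey base bar (64 mm wide, 12 mm thick, on feet): round, 32 mm, right through, open down to the table. Point: on its axis, but at the height of the TOP face of the swivel bar (85 mm above the table, 13 mm above the base bar's top). x runs along the bar toward the swivel's pivot, z up.
- swivel_hole (a point): Hole, round, 32 mm, in the steel swivel bar (60 mm wide, 12 mm thick) 1 mm above the base bar; stiff upright pivot 100 mm from it: 2 N at the hole turns it, it stays put. Point: hole centre on the bar's top face. It starts 11 to 15 mm beside the base hole; the drift's tip enters both half-way between the two points, then moves over to the base hole's axis on its way down; that takes under 15 N.
- rack_top (a point): Open white rack fixed to the table: shelf 220x56x10 mm, its top 85 mm above the table, free for 67 mm below, with three 32 mm square holes in a row 70 mm apart. Point: middle hole's centre on the shelf's top; x along the row, y across. Drift, long bolt and short bolt hang in the holes in any order, collars on the shelf, their x axes along the row.
Things that resemble listed ones, but are neither listed nor needed, are in the scene too. Leave any black or brown look-alike of the part that bears bolt_grip alone.

How it is judged (in metres and radians):
On the way:
1. the drift is pushed down through both holes, collar on the swivel bar, and the holes are in line (z of drift_grip in the frame of base_hole between 0.024 and 0.036 m and horizontal distance between drift_grip and base_hole below 0.01 m and angle between drift_grip's own z axis and vertical below 0.17 rad and horizontal distance between swivel_hole and base_hole below 0.006 m), for 0.2 s.
At the end, for the whole second after the job is handed in: Long bolt upright (10 deg) through both holes, collar within 5 mm of the swivel bar, axis within 10 mm of the base hole; holes in line within 9 mm; drift hangs upright in a rack hole, collar within 6 mm of the shelf (z of bolt_grip in the frame of base_hole between 0.018 and 0.029 m and horizontal distance between bolt_grip and base_hole below 0.01 m and angle between each of bolt_grip, drift_grip's own z axis and vertical below 0.17 rad and horizontal distance between swivel_hole and base_hole below 0.009 m and z of drift_grip in the frame of rack_top between 0.024 and 0.036 m and x of drift_grip in the frame of rack_top between -0.085 and 0.085 m and y of drift_grip in the frame of rack_top between -0.01 and 0.01 m); the robot touches nothing.
It also fails if it takes over 54 s, if anything falls off the work surface, if the arm or the gripper's body presses on something with over 40 N, if the wrist force passes 120 N, or if a joint passes its speed limit or range.

## Working session

There is one attempt and no reset: what is moved stays moved. The work goes in short steps, Python scripts to look and compute and a shell command to move; the robot and the scene stay as the last step left them, time stands still between calls to the robot, and variables do not carry over. Pictures are saved under pics/ and viewed, and the job is handed in when it is done.

```bash
ls; mkdir -p pics; cat > h.py <<'E'
from plant import *
import numpy as np, cv2
def grab(n):
    c=capture(n); np.savez('cap_%s.npz'%n,**{k:np.array(v) for k,v in c.items()}); return c
def load(n):
    d=np.load('cap_%s.npz'%n); return {k:d[k] for k in d.files}
def cloud(c):
    z=c['z_map'].astype(float); H,W=z.shape
    f=H/2/np.tan(np.radians(float(c['vertical_fov']))/2)
    K=np.array([[f,0,float(c['cx'])],[0,f,float(c['cy'])],[0,0,1]])
    u,v=np.meshgrid(np.arange(W),np.arange(H))
    p=np.stack([u.ravel(),v.ravel()],1).astype(np.float64)[:,None]
    s=cv2.undistortPointsIter(p,K,np.array([float(c['k1']),0,0,0]),None,None,(3,50,1e-9)).reshape(H,W,2)
    P=np.dstack([s,np.ones((H,W))])*z[...,None]
    R=np.array(c['rotation'])
    if R.shape!=(3,3):
        r,p_,y=R; cr,sr,cp,sp,cy,sy=np.cos(r),np.sin(r),np.cos(p_),np.sin(p_),np.cos(y),np.sin(y)
        R=np.array([[cy,-sy,0],[sy,cy,0],[0,0,1]])@np.array([[cp,0,sp],[0,1,0],[-sp,0,cp]])@np.array([[1,0,0],[0,cr,-sr],[0,sr,cr]])
    X=P@R.T+np.array(c['xyz']); X[z==0]=np.nan
    return X
E
python3 - <<'E'
from h import *
print(get_obs())
for n in("side","top","wrist"):
    c=grab(n); cv2.imwrite(f'pics/{n}0.png',c['frame'][...,::-1]); print(n,c['vertical_fov'],c['cx'],c['cy'],c['k1'],c['xyz'],c['rotation'])
E
```

```text
pics
{'time': 0.0, 'joint_positions': array([ 1.20001453e+00,  3.42758306e-01,  1.52505528e+00,  2.12750192e-05,
        1.27535751e+00, -1.45987843e-01]), 'dq': array([-2.58783171e-05, -1.27677654e-03,  5.39729404e-04, -1.90131166e-05,
       -2.75924072e-04, -2.50585950e-04]), 'tau': array([ 1.53106179e-03, -4.31235874e+01, -2.44218135e+01,  7.17500551e-02,
        5.58100606e-02, -1.22924225e-04]), 'tool_pos': array([116.84038382, 511.41121298, 226.01312841]), 'tcp_rot': array([ 2.98271722,  1.56921775, -1.95447193]), 'contact_force': array([0.32595859, 0.32965808, 0.48382486]), 'moment': array([-0.06819448,  0.01725855,  0.0528172 ]), 'grip_width': 91.79728348415168}
side 49.58634615314771 257.58388646703526 196.62791962032594 -0.12957680987387973 [ 167.75775867 1000.98278552  457.79194408] [-1.96980805  0.01550546 -2.6294978 ]
top 47.10076999083686 256.4769493020991 181.4921800308778 -0.07927486593988102 [ 477.34520677  318.69952333 1008.75670437] [-3.03231137  0.00993806 -1.57398582]
wrist 59.38505885727295 251.6261637539261 190.56696347582778 0.013973852111136479 [ 45.8207829  527.31022461 384.01700659] [2.87281263e+00 1.08470470e-03 1.34692589e+00]
```

View pics/side0.png

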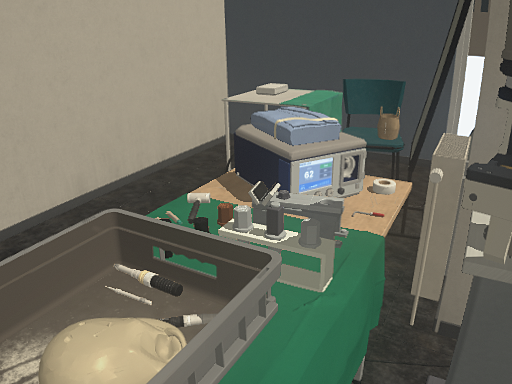

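View pics/top0.png

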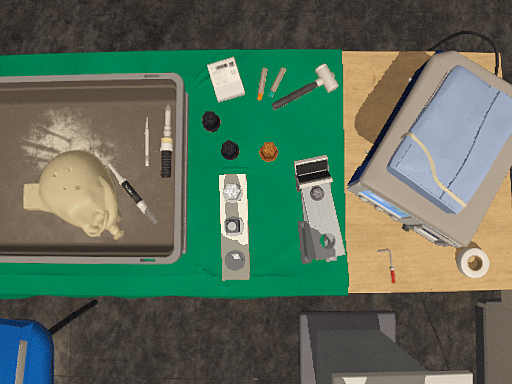

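View pics/wrist0.png

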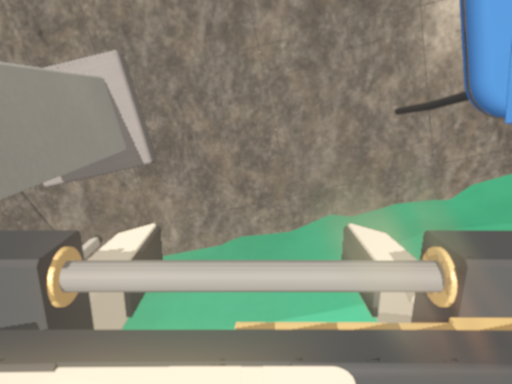

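```bash
python3 - <<'E'
from h import *
t=load('top'); s=load('side')
a=cv2.resize(t['frame'][150:290,205:355,::-1],None,fx=5,fy=5,interpolation=cv2.INTER_CUBIC)[:600]
a=cv2.resize(t['frame'][140:285,205:355,::-1],None,fx=4,fy=4,interpolation=cv2.INTER_CUBIC)
b=cv2.resize(s['frame'][165:300,145:355,::-1],None,fx=3.8,fy=3.8,interpolation=cv2.INTER_CUBIC)
cv2.imwrite('pics/tz.png',a);cv2.imwrite('pics/sz.png',b)
X=cloud(t)
for p in [(232,192),(234,226),(236,260),(233,208),(235,243),(318,193),(325,240),(312,220),(310,245),(316,172),(230,150),(268,151),(280,250)]:
    print(p,X[p[1],p[0]].round(1))
E
```

```text
(232, 192) [553.  376.4 128.1]
(234, 226) [484.8 370.7 152.6]
(236, 260) [418.  368.  130.4]
(233, 208) [523.  377.   85.5]
(235, 243) [450.2 372.5  88.2]
(318, 193) [552.5 200.3 101.3]
(325, 240) [453.7 174.3   9.4]
(312, 220) [497.3 211.6  84. ]
(310, 245) [445.  215.5  74.6]
(316, 172) [598.4 201.6  84.9]
(230, 150) [646.2 383.6  86.4]
(268, 151) [644.3 302.8  82.3]
(280, 250) [431.6 275.6   2.4]
```

View pics/tz.png

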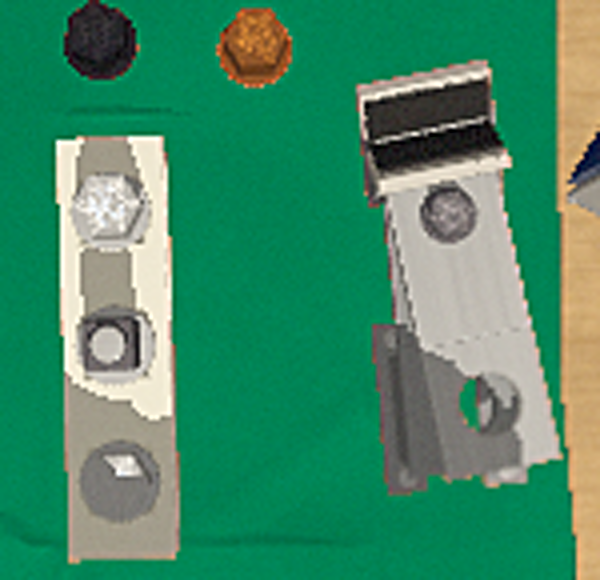

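View pics/sz.png

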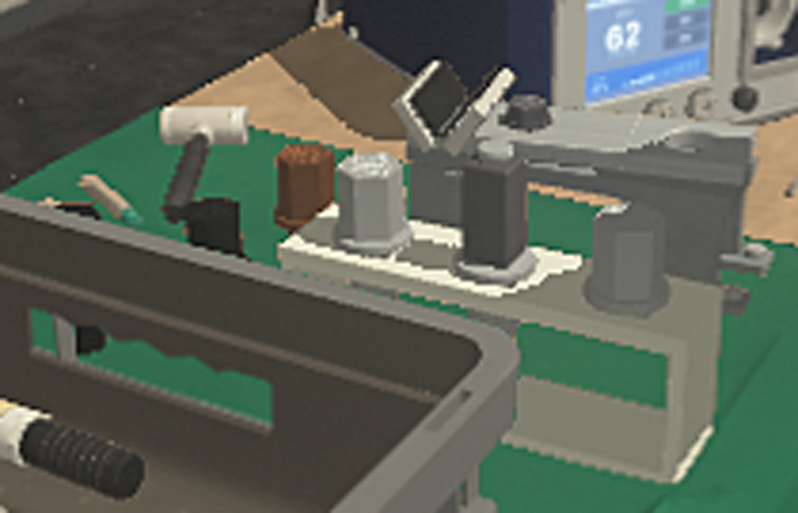

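```bash
cat >> h.py <<'E'
from scipy.spatial.transform import Rotation as Ro
def rpy(a): return Ro.from_euler('xyz',a).as_matrix()
E
python3 - <<'E'
from h import *
o=get_obs(); R=rpy(o['tcp_rot']); print(R.round(3))
w=load('wrist'); Rw=rpy(w['rotation']); print('cam in tool',(R.T@(w['xyz']-o['tool_pos'])).round(1)); print((R.T@Rw).round(3))
X=cloud(load('top')); F=load('top')['frame']
z=X[...,2]
# rack shelf
m=np.zeros(z.shape,bool); m[168:285,212:255]=1
m&=(abs(z-85)<3.5)
p=X[m][:,:2]; c,s,a=cv2.minAreaRect(p.astype(np.float32)); print('rack',c,s,a,np.median(z[m]))
# objects in rack
for (u,v,zl) in [(232,192,120),(234,226,140),(236,260,120)]:
    mm=np.zeros(z.shape,bool); mm[v-14:v+14,u-14:u+14]=1; mm&=z>zl
    q=X[mm]; print(np.median(q,0).round(1), (q.min(0)).round(1),q.max(0).round(1),mm.sum())
mm=np.zeros(z.shape,bool); mm[185:265,290:350]=1; mm&=abs(z-85)<4
print('swivel',cv2.minAreaRect(X[mm][:,:2].astype(np.float32)),np.median(z[mm]))
mm=np.zeros(z.shape,bool); mm[185:205,300:335]=1; mm&=(z>95); print('pivot',X[mm].mean(0),X[mm].min(0),X[mm].max(0))
mm=np.zeros(z.shape,bool); mm[150:190,290:335]=1; print('clip',np.nanmax(X[mm],0),np.nanpercentile(X[mm],99,axis=0))
# overall tall things nearby
for lo,hi in [(100,120),(120,200),(200,400)]:
    k=(z>lo)&(z<hi); print(lo,np.nanmin(X[k],0).round(),np.nanmax(X[k],0).round(),k.sum())
E
```

```text
[[-0.    -0.975  0.223]
 [-0.001  0.223  0.975]
 [-1.     0.    -0.001]]
cam in tool [-157.8   72.8   -0.6]
[[ 0.    -0.266  0.964]
 [ 0.001 -0.964 -0.266]
 [ 1.     0.001  0.   ]]
rack (485.09490966796875, 375.87969970703125) (220.76988220214844, 56.17244338989258) 1.9926279783248901 85.44412768234633
[555.  378.3 127.4] [540.9 362.3 120.1] [569.4 394.5 131.9] 194
[484.9 374.8 146.5] [473.1 363.2 140.2] [498.6 389.2 154. ] 178
[415.8 374.1 127.4] [400.  356.3 122.7] [429.7 390.  131.3] 205
swivel ((494.92144775390625, 188.98541259765625), (154.1138153076172, 61.01675796508789), 11.980029106140137) 85.4436614625248
pivot [556.69382619 207.69489048 100.17667585] [542.18421515 189.5534764   95.13181633] [569.15580218 237.69912157 108.71501191]
clip [661.75379311 251.50822242 112.50663532] [661.21696702 250.97304585 109.05362379]
100 [410. -67. 100.] [841. 892. 120.] 3401
120 [ 400. -189.  120.] [844. 883. 200.] 11562
200 [ 505. -156.  200.] [790.  84. 234.] 10702
```

```bash
python3 - <<'E'
from h import *
s=load('side'); f=192/np.tan(np.radians(float(s['vertical_fov']))/2)
K=np.array([[f,0,float(s['cx'])],[0,f,float(s['cy'])],[0,0,1]])
R=rpy(s['rotation']).T; rv=cv2.Rodrigues(R)[0]; t=-R@s['xyz']
P=np.array([[x,y,z] for x,y in((555,378),(485,375),(416,374)) for z in (127,91,75,59,43)],float)
# distortion
q=cv2.projectPoints(P,rv,t,K,np.array([float(s['k1']),0,0,0]))[0].reshape(-1,2)
print(q.round(1))
a=cv2.resize(s['frame'][200:300,200:345,::-1],None,fx=5.5,fy=5.5,interpolation=cv2.INTER_NEAREST)
for i,u in enumerate(q):
    cv2.circle(a,tuple(int(x) for x in ((u-[200,200])*5.5)),3,(0,0,255) if i%5<3 else (255,0,255),-1)
cv2.imwrite('pics/sz2.png',a)
E
```

```text
[[243.5 207.2]
 [244.1 223.9]
 [244.3 231.1]
 [244.5 238.2]
 [244.8 245.2]
 [276.5 213.8]
 [276.5 230.9]
 [276.4 238.3]
 [276.4 245.6]
 [276.4 252.8]
 [311.1 221.1]
 [310.3 238.7]
 [310.  246.4]
 [309.7 253.9]
 [309.4 261.2]]
```

View pics/sz2.png

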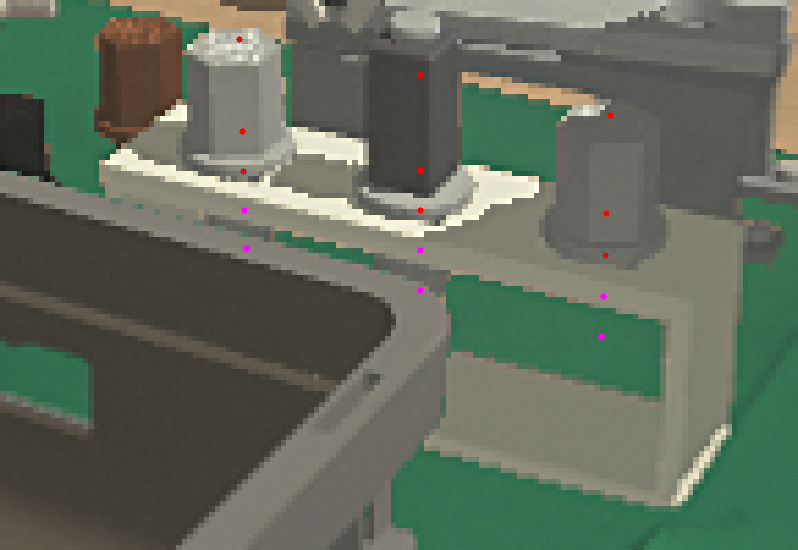

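```bash
cat >> h.py <<'E'
def delta(x,y,z,jaw_deg=None):
    o=get_obs(); R=rpy(o['tcp_rot']); d=R.T@(np.array([x,y,z])-o['tool_pos'])/10
    s='t=%.2f pos=%s F=%s w=%.1f | tx %.2f ty %.2f tz %.2f'%(o['time'],o['tool_pos'].round(1),o['contact_force'].round(1),o['grip_width'],*d)
    cur=np.degrees(np.arctan2(R[1,2],R[0,2])); s+=' jaw %.1f tilt %.3f'%(cur,np.arccos(-R[2,0]))
    if jaw_deg is not None:
        e=(jaw_deg-cur+90)%180-90
        s+=' wx %.3f'%(-np.radians(e))
    s+=' q6 %.2f'%o['joint_positions'][5]
    print(s)
E
python3 -c "
from h import *
delta(545,376,230,91.9)"
```

```text
t=0.15 pos=[116.9 511.5 226.2] F=[-0.3 -0.4  0.3] w=91.8 | tx -0.38 ty -44.75 tz -3.67 jaw 77.1 tilt 0.001 wx -0.258 q6 -0.15
```

```bash
python3 -m creep '[{"tx":-0.4,"ty":-15,"tz":-1.2,"wx":-0.09},{"tx":-0.4,"ty":-30,"tz":-2.4,"wx":-0.18},{"tx":-0.4,"ty":-44.7,"tz":-3.7,"wx":-0.258},{"tx":-0.4,"ty":-44.7,"tz":-3.7,"wx":-0.258},{"tx":-0.4,"ty":-44.7,"tz":-3.7,"wx":-0.258},{"tx":-0.4,"ty":-44.7,"tz":-3.7,"wx":-0.258},{"tx":-0.4,"ty":-44.7,"tz":-3.7,"wx":-0.258},{"tx":-0.4,"ty":-44.7,"tz":-3.7,"wx":-0.258}]'; python3 -c "
from h import *
delta(545,376,230,91.9)"
```

```text
t=0.15 pos=[116.9 511.5 226.2] F=[-0.3 -0.4  0.3] w=91.8 | tx -0.38 ty -44.75 tz -3.67 jaw 77.1 tilt 0.001 wx -0.258 q6 -0.15validation failed for argument at $[0]...
```

```bash
python3 -m creep '[{"tx":-0.4,"ty":-4,"tz":-0.3,"wx":-0.09,"wy":0,"wz":0,"gripper":-1}]'; python3 -c "
from h import *
delta(545,376,230,91.9)"
```

```text
time: 0.23
tool_pos: [150.7, 500.8, 229.8]
tcp_rot: [1.925, 1.567, -2.918]
contact_force: [0.8, 0.8, -0.1]
grip_width: 91.6
t=0.23 pos=[150.7 500.8 229.8] F=[ 0.8  0.8 -0.1] w=91.6 | tx -0.14 ty -40.72 tz -7.23 jaw 82.5 tilt 0.004 wx -0.164 q6 -0.31
```

```bash
python3 -m creep '[{"tx":-0.1,"ty":-4,"tz":-0.7,"wx":-0.08,"wy":0,"wz":0,"gripper":-1},{"tx":-0.1,"ty":-8,"tz":-1.4,"wx":-0.164,"wy":0,"wz":0,"gripper":-1},{"tx":-0.1,"ty":-40.7,"tz":-7.2,"wx":-0.164,"wy":0,"wz":0,"gripper":-1},{"tx":-0.1,"ty":-40.7,"tz":-7.2,"wx":-0.164,"wy":0,"wz":0,"gripper":-1},{"tx":-0.1,"ty":-40.7,"tz":-7.2,"wx":-0.164,"wy":0,"wz":0,"gripper":-1},{"tx":-0.1,"ty":-40.7,"tz":-7.2,"wx":-0.164,"wy":0,"wz":0,"gripper":-1},{"tx":-0.1,"ty":-40.7,"tz":-7.2,"wx":-0.164,"wy":0,"wz":0,"gripper":-1},{"tx":-0.1,"ty":-40.7,"tz":-7.2,"wx":-0.164,"wy":0,"wz":0,"gripper":-1}]'; python3 -c "
from h import *
delta(545,376,230,91.9)"
```

```text
time: 0.9
tool_pos: [472.5, 397.9, 231.5]
tcp_rot: [1.76, 1.57, -2.924]
contact_force: [0.7, 0.8, 0.9]
grip_width: 91.7
t=0.90 pos=[472.5 397.9 231.5] F=[0.7 0.8 0.9] w=91.7 | tx 0.14 ty -7.18 tz -2.40 jaw 91.7 tilt 0.001 wx -0.004 q6 -1.02
```

```bash
python3 -m creep '[{"tx":0.1,"ty":-7.2,"tz":-2.4,"wx":-0.004,"wy":0,"wz":0,"gripper":-1},{"tx":0.1,"ty":-7.2,"tz":-2.4,"wx":-0.004,"wy":0,"wz":0,"gripper":-1},{"tx":0.1,"ty":-7.2,"tz":-2.4,"wx":-0.004,"wy":0,"wz":0,"gripper":-1},{"tx":0.1,"ty":-7.2,"tz":-2.4,"wx":-0.004,"wy":0,"wz":0,"gripper":-1}]'; python3 - <<'E'
from h import *
delta(545,376,230,91.9)
c=grab('wrist'); cv2.imwrite('pics/w1.png',c['frame'][...,::-1])
E
```

```text
time: 1.23
tool_pos: [544.8, 375.7, 229.2]
tcp_rot: [1.946, 1.569, -2.736]
contact_force: [-0.5, 1.2, -0.2]
grip_width: 92.0
t=1.23 pos=[544.8 375.7 229.2] F=[-0.5  1.2 -0.2] w=92.0 | tx -0.08 ty -0.02 tz 0.03 jaw 91.7 tilt 0.002 wx -0.003 q6 -1.11
```

View pics/w1.png

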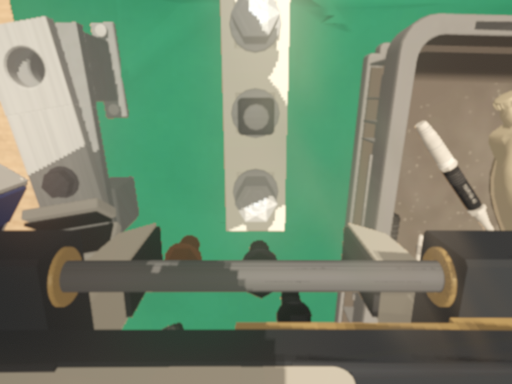

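```bash
python3 - <<'E'
from h import *
c=load('wrist'); X=cloud(c); z=X[...,2]
m=np.zeros(z.shape,bool); m[0:232,215:295]=1; k=m&(abs(z-85)<3)
print('rack z',np.nanmedian(z[k])); p=X[k]
print(p.min(0).round(1),p.max(0).round(1)); print(cv2.minAreaRect(p[:,:2].astype(np.float32)))
for (u,v,lo,hi) in [(256,117,138,148),(256,117,149,160),(256,190,120,140),(256,18,120,140)]:
    mm=np.zeros(z.shape,bool); mm[max(0,v-25):v+32,u-30:u+30]=1; mm&=(z>lo)&(z<hi); q=X[mm]
    if len(q)>10: print((u,v),np.median(q,0).round(1),q.min(0).round(1),q.max(0).round(1),cv2.minAreaRect(q[:,:2].astype(np.float32)))
a=cv2.resize(c['frame'][10:225,0:140,::-1],None,fx=2.75,fy=2.75,interpolation=cv2.INTER_CUBIC)
b=cv2.resize(c['frame'][0:235,210:300,::-1],None,fx=2.5,fy=2.5,interpolation=cv2.INTER_CUBIC)
H=max(a.shape[0],b.shape[0]); A=np.zeros((H,a.shape[1]+b.shape[1],3),np.uint8); A[:a.shape[0],:a.shape[1]]=a; A[:b.shape[0],a.shape[1]:]=b
cv2.imwrite('pics/w1z.png',A)
for r in [(27,66),(60,183),(50,100),(100,70),(75,100),(80,140)]: print(r,X[r[1],r[0]].round(1))
E
```

```text
rack z 84.889846406207
[395.2 345.4  82.3] [595.2 407.9  88. ]
((495.4271240234375, 376.5653991699219), (199.18312072753906, 56.122318267822266), 2.0632643699645996)
(256, 117) [483.1 375.7 144.4] [471.6 363.1 139.9] [498.  389.4 147.7] ((484.83697509765625, 376.1792907714844), (25.791629791259766, 25.8532772064209), 1.7741878032684326)
(256, 117) [484.6 376.1 150.8] [475.9 367.8 149. ] [493.4 384.4 153.7] ((484.6492919921875, 376.3831481933594), (16.937999725341797, 16.763507843017578), 46.04004669189453)
(256, 190) [553.7 378.6 126.8] [539.1 361.4 120. ] [569.6 395.6 128.8] ((554.4517822265625, 378.6462097167969), (30.013538360595703, 34.02861404418945), 62.73472595214844)
(256, 18) [417.2 373.8 126.8] [406.3 356.9 120.3] [430.6 391.  129.9] ((418.36761474609375, 374.0492248535156), (23.946706771850586, 34.22045135498047), 1.700480341911316)
(27, 66) [451.6 175.3  70.9]
(60, 183) [549.8 206.5  97.6]
(50, 100) [479.4 199.8  85.3]
(100, 70) [450.5 224.5  37.7]
(75, 100) [478.9 216.4  76. ]
(80, 140) [513.  221.6  85. ]
```

View pics/w1z.png

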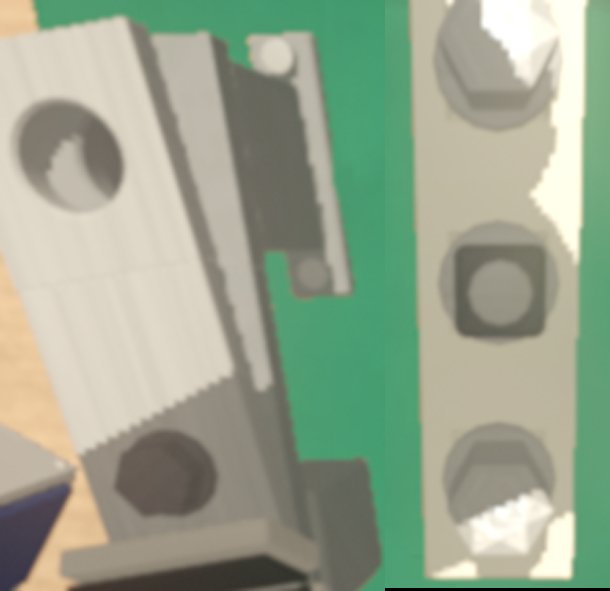

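```bash
python3 -c "
from h import *
delta(484.7,376.2,180,91.9)"
```

```text
t=1.28 pos=[543.5 376.7 229.7] F=[-0.9  0.4  0. ] w=91.6 | tx 4.98 ty 5.87 tz 0.14 jaw 91.8 tilt 0.002 wx -0.001 q6 -1.11
```

```bash
python3 -m creep '[{"tx":0,"ty":4,"tz":0.1,"wx":-0.002,"wy":0,"wz":0,"gripper":-1},{"tx":2,"ty":5.95,"tz":0.1,"wx":-0.002,"wy":0,"wz":0,"gripper":-1},{"tx":5,"ty":5.95,"tz":0.1,"wx":-0.002,"wy":0,"wz":0,"gripper":-1},{"tx":5,"ty":5.95,"tz":0.1,"wx":-0.002,"wy":0,"wz":0,"gripper":-1},{"tx":5,"ty":5.95,"tz":0.1,"wx":-0.002,"wy":0,"wz":0,"gripper":-1}]'; python3 -c "
from h import *
delta(484.7,376.2,96,91.9)
delta(484.7,376.2,96,91.9)"
```

```text
time: 1.7
tool_pos: [482.2, 376.5, 180.4]
tcp_rot: [2.028, 1.568, -2.647]
contact_force: [0.9, 0.2, 1.0]
grip_width: 91.9
t=1.70 pos=[482.2 376.5 180.4] F=[0.9 0.2 1. ] w=91.9 | tx 8.44 ty -0.27 tz -0.03 jaw 92.1 tilt 0.003 wx 0.004 q6 -1.07
t=1.70 pos=[482.2 376.5 180.4] F=[0.9 0.2 1. ] w=91.9 | tx 8.44 ty -0.27 tz -0.03 jaw 92.1 tilt 0.003 wx 0.004 q6 -1.07
```

```bash
python3 -m creep '[{"tx":4,"ty":-0.2,"tz":0,"wx":0.002,"wy":0,"wz":0,"gripper":-1},{"tx":8,"ty":-0.2,"tz":0,"wx":0.002,"wy":0,"wz":0,"gripper":-1},{"tx":8.4,"ty":-0.2,"tz":0,"wx":0.002,"wy":0,"wz":0,"gripper":-1},{"tx":8.4,"ty":-0.2,"tz":0,"wx":0.002,"wy":0,"wz":0,"gripper":-1},{"tx":8.4,"ty":-0.2,"tz":0,"wx":0.002,"wy":0,"wz":0,"gripper":-1}]'; python3 -c "
from h import *
delta(484.7,376.2,96,91.9)"
python3 -m creep '[{"tx":0,"ty":0,"tz":0,"wx":0,"wy":0,"wz":0,"gripper":-1}]'
python3 -m creep '[{"tx":0,"ty":0,"tz":0,"wx":0,"wy":0,"wz":0,"gripper":-1}]'
```

```text
time: 2.12
tool_pos: [487.3, 377.1, 99.2]
tcp_rot: [-1.043, 1.568, 0.561]
contact_force: [-0.2, 0.1, 0.7]
grip_width: 92.0
t=2.12 pos=[487.3 377.1  99.2] F=[-0.2  0.1  0.7] w=92.0 | tx 0.32 ty 0.26 tz -0.08 jaw 91.9 tilt 0.003 wx 0.000 q6 -1.07
time: 2.2
tool_pos: [487.7, 377.3, 100.0]
tcp_rot: [-1.052, 1.565, 0.552]
contact_force: [0.3, 0.2, 0.5]
grip_width: 91.9
time: 2.28
tool_pos: [487.4, 377.1, 99.6]
tcp_rot: [-1.056, 1.566, 0.548]
contact_force: [-0.1, -0.3, 0.2]
grip_width: 91.8
```

```bash

python3 -m creep '[{"tx":0.35,"ty":0.27,"tz":-0.1,"wx":0,"wy":0,"wz":0,"gripper":-1},{"tx":0.35,"ty":0.27,"tz":-0.1,"wx":0,"wy":0,"wz":0,"gripper":-1},{"tx":0.35,"ty":0.27,"tz":-0.1,"wx":0,"wy":0,"wz":0,"gripper":-1}]'
python3 - <<'E'
from h import *
delta(484.7,376.2,96,91.9)
o=get_obs(); print(o['joint_positions'].round(4), rpy(o['tcp_rot'])[:,0].round(4))
c=grab('top'); cv2.imwrite('pics/t2.png',cv2.resize(c['frame'][160:290,190:300,::-1],None,fx=4.5,fy=4.5,interpolation=cv2.INTER_CUBIC))
E
```

```text
time: 2.53
tool_pos: [483.1, 375.1, 93.6]
tcp_rot: [-0.759, 1.571, 0.845]
contact_force: [0.7, -0.1, -0.3]
grip_width: 91.8
t=2.53 pos=[483.1 375.1  93.6] F=[ 0.7 -0.1 -0.3] w=91.8 | tx -0.24 ty -0.16 tz 0.11 jaw 91.9 tilt 0.000 wx 0.000 q6 -1.07
[ 5.3490e-01  6.2340e-01  1.4455e+00  1.0000e-04  1.0725e+00 -1.0692e+00] [ 2.e-04  2.e-04 -1.e+00]
```

View pics/t2.png

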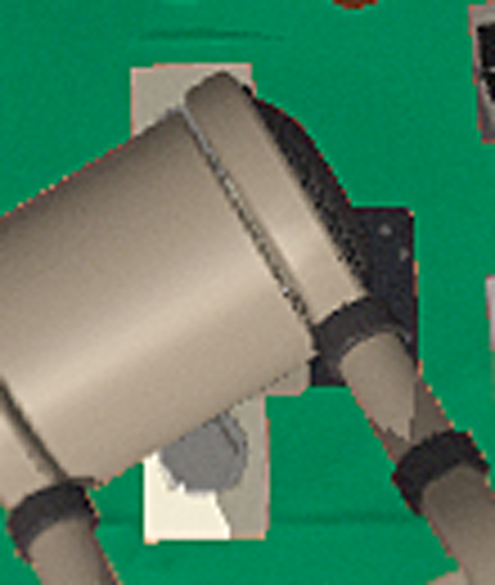

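```bash

python3 -m creep '[{"tx":-0.2,"ty":-0.12,"tz":0.1,"wx":0,"wy":0,"wz":0,"gripper":-1},{"tx":-0.2,"ty":-0.12,"tz":0.1,"wx":0,"wy":0,"wz":0,"gripper":-1},{"tx":-0.2,"ty":-0.12,"tz":0.1,"wx":0,"wy":0,"wz":0,"gripper":1},{"tx":-0.2,"ty":-0.12,"tz":0.1,"wx":0,"wy":0,"wz":0,"gripper":1},{"tx":-0.2,"ty":-0.12,"tz":0.1,"wx":0,"wy":0,"wz":0,"gripper":1},{"tx":-0.2,"ty":-0.12,"tz":0.1,"wx":0,"wy":0,"wz":0,"gripper":1},{"tx":-0.2,"ty":-0.12,"tz":0.1,"wx":0,"wy":0,"wz":0,"gripper":1},{"tx":-0.2,"ty":-0.12,"tz":0.1,"wx":0,"wy":0,"wz":0,"gripper":1}]'
python3 -m creep '[{"tx":0,"ty":0,"tz":0,"wx":0,"wy":0,"wz":0,"gripper":1},{"tx":0,"ty":0,"tz":0,"wx":0,"wy":0,"wz":0,"gripper":1},{"tx":0,"ty":0,"tz":0,"wx":0,"wy":0,"wz":0,"gripper":1},{"tx":0,"ty":0,"tz":0,"wx":0,"wy":0,"wz":0,"gripper":1}]'
python3 - <<'E'
from h import *
delta(484.7,376.2,96,91.9)
E
```

```text
time: 3.25
tool_pos: [484.4, 376.1, 95.2]
tcp_rot: [1.172, 1.571, 2.776]
contact_force: [0.2, -0.5, -0.4]
grip_width: 56.0
time: 3.58
tool_pos: [484.5, 376.2, 95.3]
tcp_rot: [-0.63, 1.571, 0.974]
contact_force: [0.1, 0.1, 0.1]
grip_width: 29.8
t=3.58 pos=[484.5 376.2  95.3] F=[0.1 0.1 0.1] w=29.8 | tx -0.07 ty -0.02 tz 0.00 jaw 91.9 tilt 0.000 wx 0.000 q6 -1.07
```

```bash

python3 -m creep '[{"tx":0,"ty":0,"tz":0,"wx":0,"wy":0,"wz":0,"gripper":1},{"tx":0,"ty":0,"tz":0,"wx":0,"wy":0,"wz":0,"gripper":1},{"tx":0,"ty":0,"tz":0,"wx":0,"wy":0,"wz":0,"gripper":1}]'
python3 -m creep '[{"tx":-2,"ty":0,"tz":0,"wx":0,"wy":0,"wz":0,"gripper":1},{"tx":-5,"ty":0,"tz":0,"wx":0,"wy":0,"wz":0,"gripper":1},{"tx":-10,"ty":0,"tz":0,"wx":0,"wy":0,"wz":0,"gripper":1},{"tx":-10,"ty":0,"tz":0,"wx":0,"wy":0,"wz":0,"gripper":1},{"tx":-10,"ty":0,"tz":0,"wx":0,"wy":0,"wz":0,"gripper":1}]'
python3 -m creep '[{"tx":0,"ty":0,"tz":0,"wx":0,"wy":0,"wz":0,"gripper":1}]'
python3 - <<'E'
from h import *
delta(532,215,215,91.9)
E
```

```text
time: 3.83
tool_pos: [484.5, 376.2, 95.2]
tcp_rot: [-0.46, 1.571, 1.144]
contact_force: [-0.7, 0.5, 0.1]
grip_width: 26.2
time: 4.25
tool_pos: [485.9, 377.1, 198.9]
tcp_rot: [-1.063, 1.564, 0.541]
contact_force: [-0.4, -0.1, -3.0]
grip_width: 25.6
time: 4.33
tool_pos: [484.1, 376.0, 194.7]
tcp_rot: [1.978, 1.57, -2.702]
contact_force: [-0.7, 1.2, -3.6]
grip_width: 26.0
t=4.33 pos=[484.1 376.  194.7] F=[-0.7  1.2 -3.6] w=26.0 | tx -2.03 ty -4.25 tz -16.25 jaw 91.9 tilt 0.000 wx 0.000 q6 -1.07
```

```bash

python3 -m creep '[{"tx":-2,"ty":-1,"tz":-4,"wx":0,"wy":0,"wz":0,"gripper":1},{"tx":-2,"ty":-2,"tz":-8,"wx":0,"wy":0,"wz":0,"gripper":1},{"tx":-2,"ty":-3,"tz":-12,"wx":0,"wy":0,"wz":0,"gripper":1},{"tx":-2,"ty":-4,"tz":-15,"wx":0,"wy":0,"wz":0,"gripper":1},{"tx":-2,"ty":-4.2,"tz":-16.2,"wx":0,"wy":0,"wz":0,"gripper":1},{"tx":-2,"ty":-4.2,"tz":-16.2,"wx":0,"wy":0,"wz":0,"gripper":1},{"tx":-2,"ty":-4.2,"tz":-16.2,"wx":0,"wy":0,"wz":0,"gripper":1},{"tx":-2,"ty":-4.2,"tz":-16.2,"wx":0,"wy":0,"wz":0,"gripper":1}]'
python3 -m creep '[{"tx":0,"ty":0,"tz":0,"wx":0,"wy":0,"wz":0,"gripper":1},{"tx":0,"ty":0,"tz":0,"wx":0,"wy":0,"wz":0,"gripper":1}]'
python3 - <<'E'
from h import *
delta(532,215,215,91.9)
c=grab('wrist'); cv2.imwrite('pics/w3.png',c['frame'][...,::-1])
E
```

```text
time: 5.0
tool_pos: [531.0, 216.6, 213.9]
tcp_rot: [1.474, 1.568, 3.079]
contact_force: [-0.5, 0.1, -2.0]
grip_width: 26.2
time: 5.17
tool_pos: [531.2, 217.0, 214.8]
tcp_rot: [1.381, 1.57, 2.987]
contact_force: [-0.7, -0.1, -2.1]
grip_width: 26.1
t=5.17 pos=[531.2 217.  214.8] F=[-0.7 -0.1 -2.1] w=26.1 | tx -0.02 ty -0.07 tz -0.20 jaw 92.0 tilt 0.001 wx 0.002 q6 -1.35
```

View pics/w3.png

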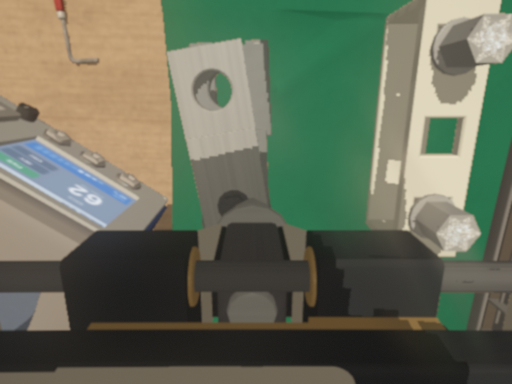

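```bash
python3 - <<'E'
from h import *
c=load('wrist')
a=cv2.resize(c['frame'][30:135,160:280,::-1],None,fx=5.5,fy=5.5,interpolation=cv2.INTER_CUBIC)
cv2.imwrite('pics/w3z.png',a)
X=cloud(c); z=X[...,2]
m=np.zeros(z.shape,bool); m[35:200,165:275]=1
k=m&(abs(z-85)<2.5); print(np.median(z[k]),cv2.minAreaRect(X[k][:,:2].astype(np.float32)))
k=m&(abs(z-73)<3)&(X[...,0]<540); print(np.median(z[k]),k.sum(),cv2.minAreaRect(X[k][:,:2].astype(np.float32)))
np.set_printoptions(linewidth=200)
print(z[66:116:3,190:240:2].round(0))
E
```

```text
84.87564293713388 ((485.3055114746094, 187.7396240234375), (134.131591796875, 60.12216567993164), 11.581356048583984)
71.92260612933035 2306 ((480.18548583984375, 196.1586456298828), (125.78147888183594, 62.98202896118164), 5.513583660125732)
[[84. 86. 86. 85. 85. 84. 83. 84. 84. 85. 84. 85. 85. 85. 85. 84. 85. 84. 84. 84. 85. 85. 85. 85. 84.]
 [86. 85. 84. 83. 84. 85. 85. 85. 85. 85. 83. 83. 85. 84. 85. 85. 84. 86. 85. 86. 85. 85. 85. 84. 86.]
 [85. 84. 84. 85. 85. 84. 84. 81. 77. 72. 72. 71. 73. 71. 71. 83. 84. 86. 86. 86. 84. 85. 85. 85. 85.]
 [84. 83. 85. 85. 84. 79. 71. 73. 71. 72. 72. 71. 71. 60.  2.  1. -0. 84. 86. 85. 84. 85. 84. 84. 86.]
 [85. 85. 83. 83. 76. 73. 72. 72. 72. 72. 71. 67.  6.  0. -1.  2.  1.  1.  1. 84. 86. 85. 86. 84. 86.]
 [86. 85. 84. 77. 72. 71. 71. 72. 71. 72. 69.  8.  7.  0. -0.  0. -1.  1. -0.  1. 84. 85. 85. 85. 85.]
 [86. 84. 79. 72. 71. 73. 72. 72. 71. 71. 63.  5.  6.  0.  1. -1.  0. -1.  0.  0.  0. 84. 86. 85. 85.]
 [84. 84. 78. 70. 72. 72. 71. 73. 73. 70.  8.  8.  8.  1. -1.  2.  1. nan -1. -0.  2. 85. 85. 85. 85.]
 [84. 84. 77. 73. 73. 72. 71. 72.
[... 194 characters left out ...]
 72. 73. 71. 71. 72. 69.  7.  8.  7.  1.  0. -1. -1.  1. -0.  1. 85. 84. 85. 85.]
 [87. 85. 85. 77. 72. 72. 72. 72. 73. 72. 72. 64.  7.  6.  0.  0.  2.  1. -0.  1. 84. 85. 85. 85. 85.]
 [85. 84. 85. 84. 77. 71. 73. 71. 73. 72. 73. 71. 66.  8.  0.  1. -0. -0.  2. -0. 84. 84. 85. 83. 87.]
 [85. 85. 85. 85. 84. 79. 71. 72. 73. 71. 71. 73. 72. 70. 62.  1.  1. -1. 84. 85. 85. 85. 85. 86. 84.]
 [85. 85. 86. 85. 85. 86. 84. 81. 72. 71. 73. 71. 72. 72. 73. 71. 85. 84. 85. 84. 85. 85. 86. 85. 85.]
 [85. 85. nan 85. 85. 85. 84. 86. 84. 84. 84. 84. 85. 85. 85. 83. 86. 84. 85. 85. 86. 86. 86. 85. 86.]
 [85. 86. 86. 85. 85. 85. 85. 85. 85. 86. 86. 86. 85. 85. 85. 85. 85. 85. 84. 86. 84. 84. 86. 84. 85.]]
```

View pics/w3z.png

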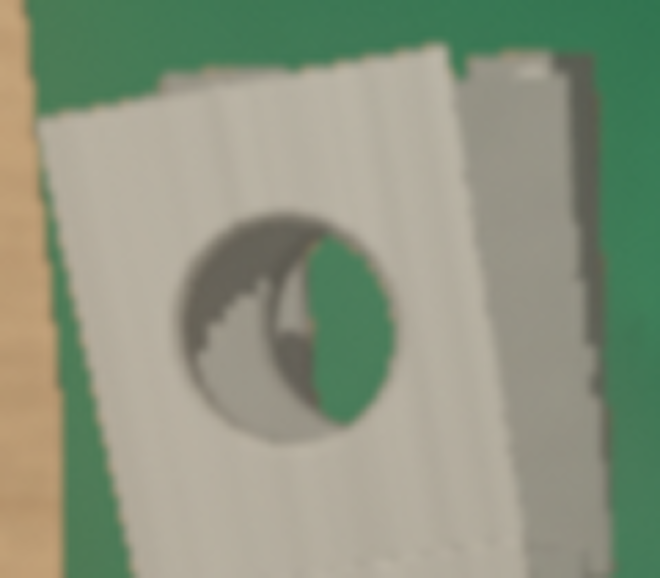

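```bash
cat > hole.py <<'E'
from h import *
from scipy.optimize import least_squares
def fit(c,box,zt=85,zb=72):
    X=cloud(c); z=X[...,2]; C=np.array(c['xyz'],float)
    z0,z1,u0,u1=box
    sub=np.zeros(z.shape,bool); sub[z0:z1,u0:u1]=1
    D=X-C; zz=np.nan_to_num(z,nan=zt)
    def plane(pix,h):
        d=D[pix[:,0],pix[:,1]]; return (C+d*((h-C[2])/d[:,2])[:,None])[:,:2]
    def dist(lo):
        m=(sub&(zz<lo)).astype(np.uint8); n,l,st,_=cv2.connectedComponentsWithStats(m,connectivity=4)
        i=1+np.argmax(st[1:,4]); m=(l==i).astype(np.uint8)
        return m
    m=dist(zt-4); e=m-cv2.erode(m,np.ones((3,3),np.uint8)); E=np.argwhere(e>0); P=plane(E,zt); 
    ok=~np.isnan(P[:,0]); P=P[ok]
    f=least_squares(lambda q:np.hypot(P[:,0]-q[0],P[:,1]-q[1])-q[2],[*P.mean(0),16],loss='soft_l1')
    print('swivel',f.x.round(2),len(P),np.std(f.fun).round(2))
    mb=dist(zb-5.5); eb=mb-cv2.erode(mb,np.ones((3,3),np.uint8))
    # keep edge pixels whose neighbourhood outward is base top (72), not 85
    n85=cv2.dilate(((abs(zz-zt)<4)).astype(np.uint8),np.ones((5,5),np.uint8))
    EB=np.argwhere((eb>0)&(n85==0)); PB=plane(EB,zb); PB=PB[~np.isnan(PB[:,0])]
    g=least_squares(lambda q:np.hypot(PB[:,0]-q[0],PB[:,1]-q[1])-15.7,f.x[:2]+[0,13],loss='soft_l1')
    print('base',g.x.round(2),len(PB),np.std(g.fun).round(2)); return f.x,g.x
if __name__=='__main__':
    c=load('wrist'); s,b=fit(c,(55,125,180,245)); print('off',np.hypot(*(s[:2]-b)))
    X=cloud(c); z=X[...,2]; m=np.zeros(z.shape,bool); m[35:220,165:275]=1
    k=m&(abs(z-73)<3)&(X[...,0]<540); r=cv2.minAreaRect(X[k][:,:2].astype(np.float32)); print(r)
    for r,n in((cv2.minAreaRect(X[m&(abs(z-85)<2.5)][:,:2].astype(np.float32)),'sw'),(r,'base')):
        (cx,cy),_,a=r; u=np.array([np.cos(np.radians(a)),np.sin(np.radians(a))]); nn=np.array([-u[1],u[0]])
        print(n,'centerline offset swivel,base', nn@(s[:2]-[cx,cy]), nn@(b-[cx,cy]))
E
python3 hole.py
```

```text
swivel [454.08 181.66  14.94] 180 1.88
base [452.21 193.9 ] 51 0.35
off 12.385064486939056
((480.18548583984375, 196.1586456298828), (125.78147888183594, 62.98202896118164), 5.513583660125732)
sw centerline offset swivel,base 0.3127967832859433 12.682093170413015
base centerline offset swivel,base -11.922977579215164 0.4430610026560931
```

```bash
python3 -c "
from h import *
delta(453.1,187.7,180,91.9)"
```

```text
t=5.22 pos=[531.3 216.8 214.9] F=[ 0.  -0.  -1.6] w=26.2 | tx 3.50 ty 7.92 tz -2.64 jaw 92.0 tilt 0.000 wx 0.002 q6 -1.35
```

```bash

python3 -m creep '[{"tx":0,"ty":4,"tz":-1.3,"wx":0.002,"wy":0,"wz":0,"gripper":1},{"tx":0,"ty":7,"tz":-2.3,"wx":0.002,"wy":0,"wz":0,"gripper":1},{"tx":1.5,"ty":7.9,"tz":-2.64,"wx":0.002,"wy":0,"wz":0,"gripper":1},{"tx":3.5,"ty":7.9,"tz":-2.64,"wx":0.002,"wy":0,"wz":0,"gripper":1},{"tx":3.5,"ty":7.9,"tz":-2.64,"wx":0.002,"wy":0,"wz":0,"gripper":1},{"tx":3.5,"ty":7.9,"tz":-2.64,"wx":0.002,"wy":0,"wz":0,"gripper":1},{"tx":3.5,"ty":7.9,"tz":-2.64,"wx":0.002,"wy":0,"wz":0,"gripper":1}]'
python3 -c "
from h import *
delta(453.1,187.7,160,91.9)"
```

```text
time: 5.8
tool_pos: [454.5, 187.2, 181.1]
tcp_rot: [-1.292, 1.569, 0.311]
contact_force: [0.4, 0.1, -2.2]
grip_width: 25.8
t=5.80 pos=[454.5 187.2 181.1] F=[ 0.4  0.1 -2.2] w=25.8 | tx 2.11 ty 0.14 tz 0.05 jaw 91.8 tilt 0.002 wx -0.001 q6 -1.37
```

```bash

python3 -m creep '[{"tx":1,"ty":0.1,"tz":0.05,"wx":0,"wy":0,"wz":0,"gripper":1},{"tx":2,"ty":0.1,"tz":0.05,"wx":0,"wy":0,"wz":0,"gripper":1},{"tx":2.6,"ty":0.1,"tz":0.05,"wx":0,"wy":0,"wz":0,"gripper":1},{"tx":3,"ty":0.1,"tz":0.05,"wx":0,"wy":0,"wz":0,"gripper":1},{"tx":3.3,"ty":0.1,"tz":0.05,"wx":0,"wy":0,"wz":0,"gripper":1},{"tx":3.3,"ty":0.1,"tz":0.05,"wx":0,"wy":0,"wz":0,"gripper":1},{"tx":3.3,"ty":0.1,"tz":0.05,"wx":0,"wy":0,"wz":0,"gripper":1}]'
python3 - <<'E'
from h import *
delta(452.2,193.9,122,91.9)
c=grab('side'); cv2.imwrite('pics/s3.png',cv2.resize(c['frame'][150:290,200:370,::-1],None,fx=4,fy=4,interpolation=cv2.INTER_CUBIC))
E
```

```text
time: 6.38
tool_pos: [453.0, 187.2, 147.5]
tcp_rot: [-1.258, 1.57, 0.344]
contact_force: [0.6, 0.7, -2.4]
grip_width: 26.0
t=6.38 pos=[453.  187.2 147.5] F=[ 0.6  0.7 -2.4] w=26.0 | tx 2.55 ty 0.06 tz 0.67 jaw 91.8 tilt 0.001 wx -0.002 q6 -1.37
```

View pics/s3.png

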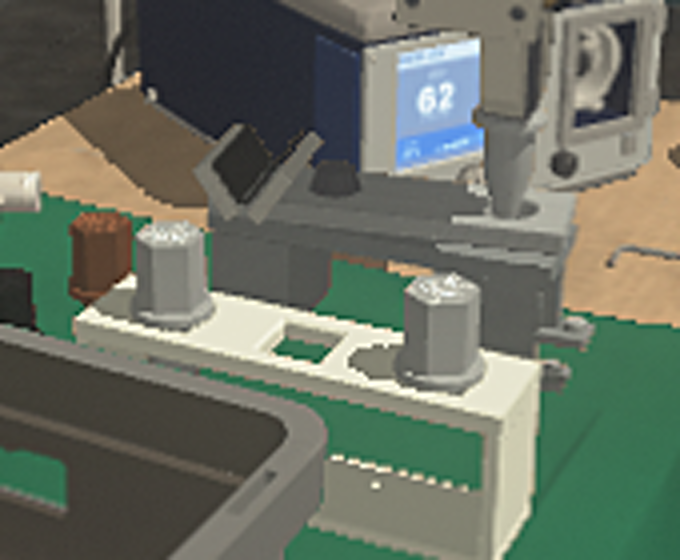

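```bash

python3 -m creep '[{"tx":0.4,"ty":0.05,"tz":0.1,"wx":0,"wy":0,"wz":0,"gripper":1},{"tx":0.8,"ty":0.05,"tz":0.2,"wx":0,"wy":0,"wz":0,"gripper":1},{"tx":1.2,"ty":0.05,"tz":0.33,"wx":0,"wy":0,"wz":0,"gripper":1},{"tx":1.6,"ty":0.05,"tz":0.45,"wx":0,"wy":0,"wz":0,"gripper":1},{"tx":2,"ty":0.05,"tz":0.57,"wx":0,"wy":0,"wz":0,"gripper":1},{"tx":2.5,"ty":0.05,"tz":0.67,"wx":0,"wy":0,"wz":0,"gripper":1},{"tx":2.5,"ty":0.05,"tz":0.67,"wx":0,"wy":0,"wz":0,"gripper":1},{"tx":2.5,"ty":0.05,"tz":0.67,"wx":0,"wy":0,"wz":0,"gripper":1}]'
python3 - <<'E'
from h import *
delta(452.2,193.9,96,91.9)
E
```

```text
time: 7.1
tool_pos: [451.6, 193.9, 121.6]
tcp_rot: [1.523, 1.569, 3.125]
contact_force: [-0.0, -1.1, -1.8]
grip_width: 25.4
t=7.10 pos=[451.6 193.9 121.6] F=[-0.  -1.1 -1.8] w=25.4 | tx 2.56 ty -0.07 tz -0.00 jaw 91.8 tilt 0.001 wx -0.002 q6 -1.35
```

Smooth; now straight down to the collar in small steps.

```bash

python3 -m creep '[{"tx":0.4,"ty":-0.03,"tz":0,"wx":0,"wy":0,"wz":0,"gripper":1},{"tx":0.8,"ty":-0.03,"tz":0,"wx":0,"wy":0,"wz":0,"gripper":1},{"tx":1.2,"ty":-0.03,"tz":0,"wx":0,"wy":0,"wz":0,"gripper":1},{"tx":1.6,"ty":-0.03,"tz":0,"wx":0,"wy":0,"wz":0,"gripper":1},{"tx":1.9,"ty":-0.03,"tz":0,"wx":0,"wy":0,"wz":0,"gripper":1},{"tx":1.9,"ty":-0.03,"tz":0,"wx":0,"wy":0,"wz":0,"gripper":1}]'
python3 - <<'E'
from h import *
delta(452.2,193.9,96,91.9)
E
```

```text
time: 7.6
tool_pos: [452.0, 193.8, 102.4]
tcp_rot: [1.505, 1.57, 3.107]
contact_force: [-0.6, -0.5, -2.3]
grip_width: 25.8
t=7.60 pos=[452.  193.8 102.4] F=[-0.6 -0.5 -2.3] w=25.8 | tx 0.64 ty -0.02 tz 0.01 jaw 91.8 tilt 0.001 wx -0.002 q6 -1.35
```

```bash

python3 -m creep '[{"tx":0.3,"ty":-0.02,"tz":0,"wx":0,"wy":0,"wz":0,"gripper":1},{"tx":0.5,"ty":-0.02,"tz":0,"wx":0,"wy":0,"wz":0,"gripper":1},{"tx":0.7,"ty":-0.02,"tz":0,"wx":0,"wy":0,"wz":0,"gripper":1},{"tx":0.75,"ty":-0.02,"tz":0,"wx":0,"wy":0,"wz":0,"gripper":1},{"tx":0.75,"ty":-0.02,"tz":0,"wx":0,"wy":0,"wz":0,"gripper":1},{"tx":0.75,"ty":-0.02,"tz":0,"wx":0,"wy":0,"wz":0,"gripper":1},{"tx":0.75,"ty":-0.02,"tz":0,"wx":0,"wy":0,"wz":0,"gripper":1}]'
python3 - <<'E'
from h import *
delta(452.2,193.9,96,91.9)
c=grab('side'); cv2.imwrite('pics/s4.png',cv2.resize(c['frame'][150:260,240:370,::-1],None,fx=5,fy=5,interpolation=cv2.INTER_CUBIC))
E
```

```text
time: 8.18
tool_pos: [452.4, 193.8, 95.7]
tcp_rot: [1.185, 1.571, 2.788]
contact_force: [-0.4, -1.2, -3.5]
grip_width: 26.0
t=8.18 pos=[452.4 193.8  95.7] F=[-0.4 -1.2 -3.5] w=26.0 | tx -0.03 ty 0.02 tz 0.01 jaw 91.8 tilt 0.000 wx -0.002 q6 -1.35
```

View pics/s4.png

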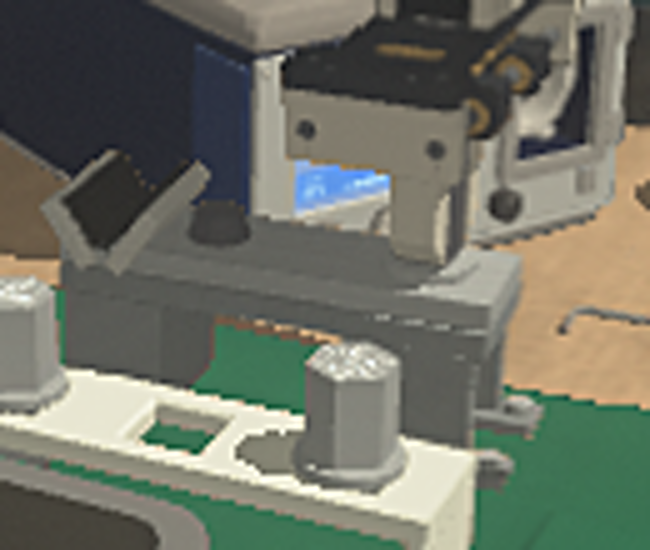

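```bash

python3 -m creep '[{"tx":0.1,"ty":0,"tz":0,"wx":0,"wy":0,"wz":0,"gripper":1},{"tx":0.15,"ty":0,"tz":0,"wx":0,"wy":0,"wz":0,"gripper":1},{"tx":0.15,"ty":0,"tz":0,"wx":0,"wy":0,"wz":0,"gripper":1},{"tx":0.15,"ty":0,"tz":0,"wx":0,"wy":0,"wz":0,"gripper":1}]'
python3 - <<'E'
from h import *
delta(452.2,193.9,180,91.9)
E
```

```text
time: 8.57
tool_pos: [452.5, 193.8, 95.1]
tcp_rot: [-1.316, 1.57, 0.286]
contact_force: [-3.7, -2.6, 6.8]
grip_width: 26.1
t=8.57 pos=[452.5 193.8  95.1] F=[-3.7 -2.6  6.8] w=26.1 | tx -8.49 ty 0.03 tz 0.01 jaw 91.8 tilt 0.001 wx -0.002 q6 -1.35
```

```bash

python3 -m creep '[{"tx":-1.5,"ty":0,"tz":0,"wx":0,"wy":0,"wz":0,"gripper":1},{"tx":-3.5,"ty":0,"tz":0,"wx":0,"wy":0,"wz":0,"gripper":1},{"tx":-6,"ty":0,"tz":0,"wx":0,"wy":0,"wz":0,"gripper":1},{"tx":-10,"ty":0,"tz":0,"wx":0,"wy":0,"wz":0,"gripper":1},{"tx":-12,"ty":0,"tz":0,"wx":0,"wy":0,"wz":0,"gripper":1},{"tx":-12,"ty":0,"tz":0,"wx":0,"wy":0,"wz":0,"gripper":1},{"tx":-12,"ty":0,"tz":0,"wx":0,"wy":0,"wz":0,"gripper":1}]'
python3 - <<'E'
from h import *
delta(484.5,376.2,200,91.9)
E
```

```text
time: 9.15
tool_pos: [453.1, 194.1, 215.0]
tcp_rot: [-1.227, 1.568, 0.375]
contact_force: [-0.3, -0.1, -3.2]
grip_width: 25.8
t=9.15 pos=[453.1 194.1 215. ] F=[-0.3 -0.1 -3.2] w=25.8 | tx 1.54 ty -3.70 tz 18.10 jaw 91.8 tilt 0.003 wx -0.002 q6 -1.35
```

```bash

python3 -m creep '[{"tx":0,"ty":-0.9,"tz":4,"wx":0,"wy":0,"wz":0,"gripper":1},{"tx":0,"ty":-1.8,"tz":8,"wx":0,"wy":0,"wz":0,"gripper":1},{"tx":0,"ty":-2.7,"tz":12,"wx":0,"wy":0,"wz":0,"gripper":1},{"tx":0,"ty":-3.7,"tz":16,"wx":0,"wy":0,"wz":0,"gripper":1},{"tx":0,"ty":-3.7,"tz":18.1,"wx":0,"wy":0,"wz":0,"gripper":1},{"tx":0,"ty":-3.7,"tz":18.1,"wx":0,"wy":0,"wz":0,"gripper":1},{"tx":0,"ty":-3.7,"tz":18.1,"wx":0,"wy":0,"wz":0,"gripper":1},{"tx":0,"ty":-3.7,"tz":18.1,"wx":0,"wy":0,"wz":0,"gripper":1}]'
python3 -m creep '[{"tx":0,"ty":0,"tz":0,"wx":0,"wy":0,"wz":0,"gripper":1},{"tx":0,"ty":0,"tz":0,"wx":0,"wy":0,"wz":0,"gripper":1}]'
python3 - <<'E'
from h import *
delta(484.5,376.2,170,91.9)
E
```

```text
time: 9.82
tool_pos: [483.2, 374.9, 212.4]
tcp_rot: [2.174, 1.567, -2.507]
contact_force: [0.1, -0.2, -1.9]
grip_width: 25.8
time: 9.98
tool_pos: [484.0, 374.6, 214.1]
tcp_rot: [2.244, 1.57, -2.439]
contact_force: [0.5, 0.5, -2.0]
grip_width: 25.5
t=9.98 pos=[484.  374.6 214.1] F=[ 0.5  0.5 -2. ] w=25.5 | tx 4.41 ty -0.06 tz 0.16 jaw 91.7 tilt 0.001 wx -0.003 q6 -1.07
```

```bash

python3 -m creep '[{"tx":3,"ty":-0.05,"tz":0.16,"wx":-0.003,"wy":0,"wz":0,"gripper":1},{"tx":5,"ty":-0.05,"tz":0.16,"wx":-0.003,"wy":0,"wz":0,"gripper":1},{"tx":6.5,"ty":-0.05,"tz":0.16,"wx":-0.003,"wy":0,"wz":0,"gripper":1},{"tx":7.5,"ty":-0.05,"tz":0.16,"wx":-0.003,"wy":0,"wz":0,"gripper":1},{"tx":7.5,"ty":-0.05,"tz":0.16,"wx":-0.003,"wy":0,"wz":0,"gripper":1},{"tx":7.5,"ty":-0.05,"tz":0.16,"wx":-0.003,"wy":0,"wz":0,"gripper":1},{"tx":7.5,"ty":-0.05,"tz":0.16,"wx":-0.003,"wy":0,"wz":0,"gripper":1}]'
python3 - <<'E'
from h import *
delta(484.5,376.2,120,91.9)
E
```

```text
time: 10.57
tool_pos: [485.1, 377.6, 140.6]
tcp_rot: [-1.036, 1.568, 0.568]
contact_force: [0.2, 0.5, -2.6]
grip_width: 25.7
t=10.57 pos=[485.1 377.6 140.6] F=[ 0.2  0.5 -2.6] w=25.7 | tx 2.06 ty 0.07 tz -0.14 jaw 91.9 tilt 0.002 wx 0.001 q6 -1.07
```

```bash

python3 -m creep '[{"tx":0.6,"ty":0.06,"tz":-0.1,"wx":0,"wy":0,"wz":0,"gripper":1},{"tx":1.2,"ty":0.06,"tz":-0.1,"wx":0,"wy":0,"wz":0,"gripper":1},{"tx":1.6,"ty":0.06,"tz":-0.1,"wx":0,"wy":0,"wz":0,"gripper":1},{"tx":1.6,"ty":0.06,"tz":-0.1,"wx":0,"wy":0,"wz":0,"gripper":1},{"tx":1.6,"ty":0.06,"tz":-0.1,"wx":0,"wy":0,"wz":0,"gripper":1},{"tx":1.6,"ty":0.06,"tz":-0.1,"wx":0,"wy":0,"wz":0,"gripper":1}]'
python3 - <<'E'
from h import *
delta(484.5,376.2,96,91.9)
E
```

```text
time: 11.07
tool_pos: [483.8, 376.6, 123.3]
tcp_rot: [-0.715, 1.571, 0.89]
contact_force: [-0.1, -0.0, -2.1]
grip_width: 25.7
t=11.07 pos=[483.8 376.6 123.3] F=[-0.1 -0.  -2.1] w=25.7 | tx 2.73 ty -0.07 tz -0.04 jaw 92.0 tilt 0.000 wx 0.001 q6 -1.07
```

```bash

python3 -m creep '[{"tx":0.5,"ty":-0.07,"tz":-0.04,"wx":0,"wy":0,"wz":0,"gripper":1},{"tx":1,"ty":-0.07,"tz":-0.04,"wx":0,"wy":0,"wz":0,"gripper":1},{"tx":1.5,"ty":-0.07,"tz":-0.04,"wx":0,"wy":0,"wz":0,"gripper":1},{"tx":2,"ty":-0.07,"tz":-0.04,"wx":0,"wy":0,"wz":0,"gripper":1},{"tx":2.4,"ty":-0.07,"tz":-0.04,"wx":0,"wy":0,"wz":0,"gripper":1},{"tx":2.6,"ty":-0.07,"tz":-0.04,"wx":0,"wy":0,"wz":0,"gripper":1},{"tx":2.6,"ty":-0.07,"tz":-0.04,"wx":0,"wy":0,"wz":0,"gripper":1},{"tx":2.6,"ty":-0.07,"tz":-0.04,"wx":0,"wy":0,"wz":0,"gripper":1}]'
python3 - <<'E'
from h import *
delta(484.5,376.2,95.3,91.9)
E
```

```text
time: 11.73
tool_pos: [484.4, 376.1, 97.1]
tcp_rot: [1.173, 1.571, 2.778]
contact_force: [0.2, 0.2, -1.8]
grip_width: 25.7
t=11.73 pos=[484.4 376.1  97.1] F=[ 0.2  0.2 -1.8] w=25.7 | tx 0.18 ty -0.01 tz 0.01 jaw 92.0 tilt 0.000 wx 0.001 q6 -1.07
```

```bash

python3 -m creep '[{"tx":0.15,"ty":0,"tz":0,"wx":0,"wy":0,"wz":0,"gripper":1},{"tx":0.18,"ty":0,"tz":0,"wx":0,"wy":0,"wz":0,"gripper":1},{"tx":0.18,"ty":0,"tz":0,"wx":0,"wy":0,"wz":0,"gripper":1},{"tx":0.15,"ty":0,"tz":0,"wx":0,"wy":0,"wz":0,"gripper":-0.2},{"tx":0.15,"ty":0,"tz":0,"wx":0,"wy":0,"wz":0,"gripper":-0.2},{"tx":0.15,"ty":0,"tz":0,"wx":0,"wy":0,"wz":0,"gripper":-0.2},{"tx":0.15,"ty":0,"tz":0,"wx":0,"wy":0,"wz":0,"gripper":-0.2},{"tx":0.15,"ty":0,"tz":0,"wx":0,"wy":0,"wz":0,"gripper":-0.2}]'
python3 - <<'E'
from h import *
delta(554.4,378.6,180,62)
E
```

```text
time: 12.4
tool_pos: [484.6, 376.2, 96.0]
tcp_rot: [-0.961, 1.57, 0.644]
contact_force: [0.3, -0.6, -0.1]
grip_width: 53.2
t=12.40 pos=[484.6 376.2  96. ] F=[ 0.3 -0.6 -0.1] w=53.2 | tx -8.40 ty -6.99 tz 0.01 jaw 92.0 tilt 0.001 wx 0.523 q6 -1.07
```

```bash

python3 -m creep '[{"tx":-4,"ty":0,"tz":0,"wx":0,"wy":0,"wz":0,"gripper":-0.6},{"tx":-8,"ty":0,"tz":0,"wx":0,"wy":0,"wz":0,"gripper":-0.6},{"tx":-9,"ty":-2,"tz":0,"wx":0.12,"wy":0,"wz":0,"gripper":-0.6},{"tx":-9,"ty":-4,"tz":0,"wx":0.24,"wy":0,"wz":0,"gripper":-0.6},{"tx":-9,"ty":-6,"tz":0,"wx":0.36,"wy":0,"wz":0,"gripper":-0.6},{"tx":-9,"ty":-7,"tz":0,"wx":0.48,"wy":0,"wz":0,"gripper":-0.6},{"tx":-9,"ty":-7,"tz":0,"wx":0.523,"wy":0,"wz":0,"gripper":-0.6},{"tx":-9,"ty":-7,"tz":0,"wx":0.523,"wy":0,"wz":0,"gripper":-0.6}]'
python3 -m creep '[{"tx":0,"ty":0,"tz":0,"wx":0,"wy":0,"wz":0,"gripper":-0.6},{"tx":0,"ty":0,"tz":0,"wx":0,"wy":0,"wz":0,"gripper":-0.6}]'
python3 - <<'E'
from h import *
delta(554.4,378.6,93,62)
c=grab('side'); cv2.imwrite('pics/s5.png',cv2.resize(c['frame'][150:290,200:370,::-1],None,fx=4,fy=4,interpolation=cv2.INTER_CUBIC))
E
```

```text
time: 13.07
tool_pos: [554.9, 378.2, 185.3]
tcp_rot: [2.296, 1.57, -2.907]
contact_force: [-0.7, -0.9, -0.2]
grip_width: 73.2
time: 13.23
tool_pos: [554.0, 378.5, 185.8]
tcp_rot: [1.778, 1.571, 2.862]
contact_force: [0.1, 0.2, -0.6]
grip_width: 73.2
t=13.23 pos=[554.  378.5 185.8] F=[ 0.1  0.2 -0.6] w=73.2 | tx 9.28 ty -0.03 tz 0.02 jaw 62.1 tilt 0.000 wx 0.002 q6 -0.60
```

View pics/s5.png

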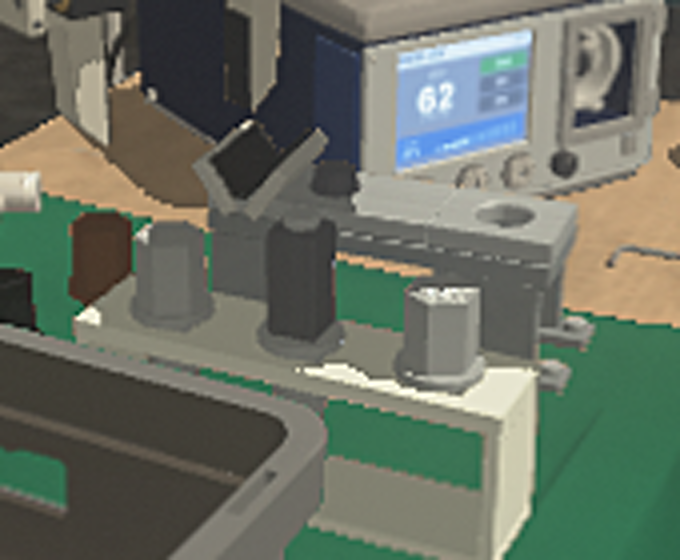

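```bash

python3 -m creep '[{"tx":4,"ty":0,"tz":0,"wx":0,"wy":0,"wz":0,"gripper":-0.6},{"tx":7,"ty":-0.03,"tz":0.02,"wx":0,"wy":0,"wz":0,"gripper":-0.6},{"tx":8.5,"ty":-0.03,"tz":0.02,"wx":0,"wy":0,"wz":0,"gripper":-0.6},{"tx":9.2,"ty":-0.03,"tz":0.02,"wx":0,"wy":0,"wz":0,"gripper":-0.6},{"tx":9.2,"ty":-0.03,"tz":0.02,"wx":0,"wy":0,"wz":0,"gripper":-0.6},{"tx":9.2,"ty":-0.03,"tz":0.02,"wx":0,"wy":0,"wz":0,"gripper":-0.6},{"tx":9.2,"ty":-0.03,"tz":0.02,"wx":0,"wy":0,"wz":0,"gripper":-0.6},{"tx":9.2,"ty":-0.03,"tz":0.02,"wx":0,"wy":0,"wz":0,"gripper":-0.6}]'
python3 - <<'E'
from h import *
delta(554.4,378.6,93,62)
E
```

```text
time: 13.95
tool_pos: [555.6, 379.1, 95.7]
tcp_rot: [-0.575, 1.568, 0.507]
contact_force: [0.3, -0.0, 0.7]
grip_width: 73.6
t=13.95 pos=[555.6 379.1  95.7] F=[ 0.3 -0.   0.7] w=73.6 | tx 0.26 ty 0.08 tz -0.10 jaw 62.0 tilt 0.003 wx 0.000 q6 -0.60
```

```bash

python3 -m creep '[{"tx":0.05,"ty":0.04,"tz":-0.04,"wx":0,"wy":0,"wz":0,"gripper":-0.6},{"tx":0.05,"ty":0.04,"tz":-0.04,"wx":0,"wy":0,"wz":0,"gripper":-0.6},{"tx":0.05,"ty":0.04,"tz":-0.04,"wx":0,"wy":0,"wz":0,"gripper":-0.6}]'
python3 - <<'E'
from h import *
delta(554.4,378.6,93,62)
E
```

```text
time: 14.2
tool_pos: [554.3, 378.4, 93.8]
tcp_rot: [-0.515, 1.57, 0.567]
contact_force: [-0.7, 0.2, -0.3]
grip_width: 73.1
t=14.20 pos=[554.3 378.4  93.8] F=[-0.7  0.2 -0.3] w=73.1 | tx 0.08 ty 0.00 tz 0.02 jaw 62.0 tilt 0.001 wx -0.000 q6 -0.60
```

```bash

python3 -m creep '[{"tx":0,"ty":0,"tz":0,"wx":0,"wy":0,"wz":0,"gripper":1},{"tx":0,"ty":0,"tz":0,"wx":0,"wy":0,"wz":0,"gripper":1},{"tx":0,"ty":0,"tz":0,"wx":0,"wy":0,"wz":0,"gripper":1},{"tx":0,"ty":0,"tz":0,"wx":0,"wy":0,"wz":0,"gripper":1},{"tx":0,"ty":0,"tz":0,"wx":0,"wy":0,"wz":0,"gripper":1},{"tx":0,"ty":0,"tz":0,"wx":0,"wy":0,"wz":0,"gripper":1},{"tx":0,"ty":0,"tz":0,"wx":0,"wy":0,"wz":0,"gripper":1},{"tx":0,"ty":0,"tz":0,"wx":0,"wy":0,"wz":0,"gripper":1}]'
python3 -m creep '[{"tx":0,"ty":0,"tz":0,"wx":0,"wy":0,"wz":0,"gripper":1},{"tx":0,"ty":0,"tz":0,"wx":0,"wy":0,"wz":0,"gripper":1}]'
python3 - <<'E'
from h import *
delta(554.4,378.6,93,62)
E
```

```text
time: 14.87
tool_pos: [554.3, 378.5, 93.3]
tcp_rot: [-0.195, 1.57, 0.887]
contact_force: [0.1, 0.1, -0.6]
grip_width: 29.7
time: 15.03
tool_pos: [554.3, 378.4, 93.2]
tcp_rot: [-0.107, 1.571, 0.975]
contact_force: [0.4, 1.3, -0.7]
grip_width: 29.6
t=15.03 pos=[554.3 378.4  93.2] F=[ 0.4  1.3 -0.7] w=29.6 | tx 0.02 ty -0.00 tz 0.02 jaw 62.0 tilt 0.000 wx -0.000 q6 -0.60
```

```bash

python3 -m creep '[{"tx":-2,"ty":0,"tz":0,"wx":0,"wy":0,"wz":0,"gripper":1},{"tx":-5,"ty":0,"tz":0,"wx":0,"wy":0,"wz":0,"gripper":1},{"tx":-9,"ty":0,"tz":0,"wx":0,"wy":0,"wz":0,"gripper":1},{"tx":-13,"ty":0,"tz":0,"wx":0,"wy":0,"wz":0,"gripper":1},{"tx":-13,"ty":0,"tz":0,"wx":0,"wy":0,"wz":0,"gripper":1},{"tx":-13,"ty":0,"tz":0,"wx":0,"wy":0,"wz":0,"gripper":1}]'
python3 - <<'E'
from h import *
delta(520,175,220,62)
E
```

```text
time: 15.53
tool_pos: [555.1, 378.8, 226.1]
tcp_rot: [-0.599, 1.565, 0.483]
contact_force: [0.1, -1.1, -2.6]
grip_width: 29.6
t=15.53 pos=[555.1 378.8 226.1] F=[ 0.1 -1.1 -2.6] w=29.6 | tx 0.54 ty -6.47 tz -19.65 jaw 62.0 tilt 0.006 wx 0.000 q6 -0.60
```

```bash

python3 -m creep '[{"tx":0,"ty":-1.3,"tz":-4,"wx":0,"wy":0,"wz":0,"gripper":1},{"tx":0,"ty":-2.6,"tz":-8,"wx":0,"wy":0,"wz":0,"gripper":1},{"tx":0,"ty":-4,"tz":-12,"wx":0,"wy":0,"wz":0,"gripper":1},{"tx":0.3,"ty":-5.3,"tz":-16,"wx":0,"wy":0,"wz":0,"gripper":1},{"tx":0.4,"ty":-6.4,"tz":-19.6,"wx":0,"wy":0,"wz":0,"gripper":1},{"tx":0.4,"ty":-6.4,"tz":-19.6,"wx":0,"wy":0,"wz":0,"gripper":1},{"tx":0.4,"ty":-6.4,"tz":-19.6,"wx":0,"wy":0,"wz":0,"gripper":1},{"tx":0.4,"ty":-6.4,"tz":-19.6,"wx":0,"wy":0,"wz":0,"gripper":1}]'
python3 -m creep '[{"tx":0,"ty":0,"tz":0,"wx":0,"wy":0,"wz":0,"gripper":1},{"tx":0,"ty":0,"tz":0,"wx":0,"wy":0,"wz":0,"gripper":1}]'
python3 - <<'E'
from h import *
delta(520,175,220,62)
c=grab('wrist'); cv2.imwrite('pics/w6.png',c['frame'][...,::-1])
E
```

```text
time: 16.2
tool_pos: [518.2, 175.1, 218.0]
tcp_rot: [2.029, 1.568, 3.11]
contact_force: [0.4, 0.7, -2.5]
grip_width: 29.7
time: 16.37
tool_pos: [518.5, 176.4, 218.5]
tcp_rot: [1.971, 1.57, 3.054]
contact_force: [0.6, 0.6, -2.3]
grip_width: 30.0
t=16.37 pos=[518.5 176.4 218.5] F=[ 0.6  0.6 -2.3] w=30.0 | tx -0.15 ty -0.19 tz -0.05 jaw 62.1 tilt 0.001 wx 0.002 q6 -0.90
```

View pics/w6.png

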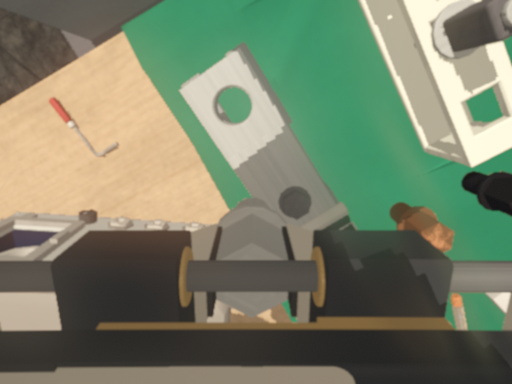

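```bash
python3 - <<'E'
from hole import *
c=load('wrist'); 
fit(c,(75,135,205,262))
cv2.imwrite('pics/w6z.png',cv2.resize(c['frame'][60:150,180:290,::-1],None,fx=5,fy=5,interpolation=cv2.INTER_CUBIC))
delta(452.3,193.8,180,62)
E
```

```text
swivel [451.91 192.29  14.73] 207 2.28
base [451.99 166.66] 27 3.72
t=16.42 pos=[518.6 176.3 218.6] F=[-0.2  0.3 -1.5] w=29.7 | tx 3.87 ty 6.67 tz -1.56 jaw 62.1 tilt 0.001 wx 0.002 q6 -0.90
```

View pics/w6z.png

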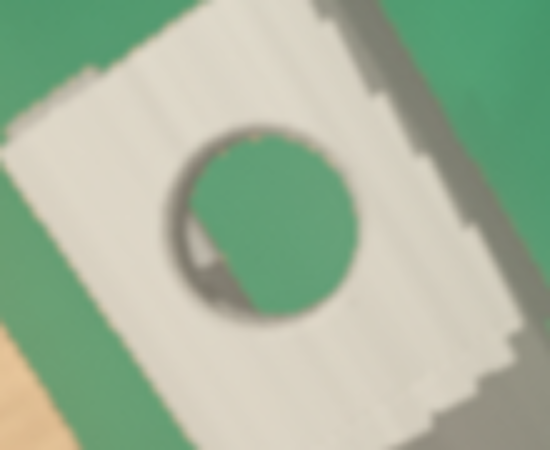

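```bash

python3 -m creep '[{"tx":0,"ty":4,"tz":-0.9,"wx":0.002,"wy":0,"wz":0,"gripper":1},{"tx":1.5,"ty":6.7,"tz":-1.57,"wx":0.002,"wy":0,"wz":0,"gripper":1},{"tx":3.8,"ty":6.7,"tz":-1.57,"wx":0.002,"wy":0,"wz":0,"gripper":1},{"tx":6.8,"ty":6.7,"tz":-1.57,"wx":0.002,"wy":0,"wz":0,"gripper":1},{"tx":6.8,"ty":6.7,"tz":-1.57,"wx":0.002,"wy":0,"wz":0,"gripper":1},{"tx":6.8,"ty":6.7,"tz":-1.57,"wx":0.002,"wy":0,"wz":0,"gripper":1},{"tx":6.8,"ty":6.7,"tz":-1.57,"wx":0.002,"wy":0,"wz":0,"gripper":1},{"tx":6.8,"ty":6.7,"tz":-1.57,"wx":0.002,"wy":0,"wz":0,"gripper":1}]'
python3 - <<'E'
from h import *
delta(452.3,193.6,93.2,62)
E
```

```text
time: 17.08
tool_pos: [453.4, 193.3, 152.8]
tcp_rot: [-0.804, 1.568, 0.276]
contact_force: [-0.1, -0.2, -1.0]
grip_width: 29.6
t=17.08 pos=[453.4 193.3 152.8] F=[-0.1 -0.2 -1. ] w=29.6 | tx 5.96 ty 0.13 tz -0.04 jaw 61.9 tilt 0.003 wx -0.002 q6 -0.83
```

```bash

python3 -m creep '[{"tx":0.8,"ty":0.08,"tz":-0.03,"wx":0,"wy":0,"wz":0,"gripper":1},{"tx":1.5,"ty":0.08,"tz":-0.03,"wx":0,"wy":0,"wz":0,"gripper":1},{"tx":2.0,"ty":0.08,"tz":-0.03,"wx":0,"wy":0,"wz":0,"gripper":1},{"tx":2.5,"ty":0.08,"tz":-0.03,"wx":0,"wy":0,"wz":0,"gripper":1},{"tx":3,"ty":0.08,"tz":-0.03,"wx":0,"wy":0,"wz":0,"gripper":1},{"tx":3,"ty":0.08,"tz":-0.03,"wx":0,"wy":0,"wz":0,"gripper":1},{"tx":3,"ty":0.08,"tz":-0.03,"wx":0,"wy":0,"wz":0,"gripper":1}]'
python3 - <<'E'
from h import *
delta(452.3,193.6,93.2,62)
E
```

```text
time: 17.67
tool_pos: [451.2, 192.9, 120.9]
tcp_rot: [2.163, 1.57, -3.04]
contact_force: [-0.0, -0.3, -1.7]
grip_width: 29.7
t=17.67 pos=[451.2 192.9 120.9] F=[-0.  -0.3 -1.7] w=29.7 | tx 2.77 ty -0.07 tz 0.11 jaw 61.9 tilt 0.001 wx -0.002 q6 -0.83
```

```bash

python3 -m creep '[{"tx":0.6,"ty":-0.06,"tz":0.1,"wx":0,"wy":0,"wz":0,"gripper":1},{"tx":1.2,"ty":-0.06,"tz":0.1,"wx":0,"wy":0,"wz":0,"gripper":1},{"tx":1.7,"ty":-0.06,"tz":0.1,"wx":0,"wy":0,"wz":0,"gripper":1},{"tx":2.2,"ty":-0.06,"tz":0.1,"wx":0,"wy":0,"wz":0,"gripper":1},{"tx":2.5,"ty":-0.06,"tz":0.1,"wx":0,"wy":0,"wz":0,"gripper":1},{"tx":2.6,"ty":-0.06,"tz":0.1,"wx":0,"wy":0,"wz":0,"gripper":1},{"tx":2.6,"ty":-0.06,"tz":0.1,"wx":0,"wy":0,"wz":0,"gripper":1},{"tx":2.6,"ty":-0.06,"tz":0.1,"wx":0,"wy":0,"wz":0,"gripper":1}]'
python3 - <<'E'
from h import *
delta(452.3,193.6,93.2,62)
E
```

```text
time: 18.33
tool_pos: [452.4, 193.6, 95.3]
tcp_rot: [-0.458, 1.571, 0.622]
contact_force: [-0.1, 0.1, -2.7]
grip_width: 29.6
t=18.33 pos=[452.4 193.6  95.3] F=[-0.1  0.1 -2.7] w=29.6 | tx 0.21 ty 0.01 tz -0.00 jaw 61.9 tilt 0.000 wx -0.002 q6 -0.83
```

```bash

python3 -m creep '[{"tx":0.15,"ty":0,"tz":0,"wx":0,"wy":0,"wz":0,"gripper":1},{"tx":0.25,"ty":0,"tz":0,"wx":0,"wy":0,"wz":0,"gripper":1},{"tx":0.25,"ty":0,"tz":0,"wx":0,"wy":0,"wz":0,"gripper":1},{"tx":0.25,"ty":0,"tz":0,"wx":0,"wy":0,"wz":0,"gripper":1}]'
python3 - <<'E'
from h import *
delta(452.3,193.6,93.2,62)
E
```

```text
time: 18.67
tool_pos: [452.6, 193.6, 93.2]
tcp_rot: [-0.784, 1.57, 0.296]
contact_force: [-0.5, 0.6, 2.8]
grip_width: 29.6
t=18.67 pos=[452.6 193.6  93.2] F=[-0.5  0.6  2.8] w=29.6 | tx -0.00 ty 0.02 tz -0.01 jaw 61.9 tilt 0.001 wx -0.002 q6 -0.83
```

Seated (contact +5 N). Release and retreat up.

```bash

python3 -m creep '[{"tx":-0.03,"ty":0,"tz":0,"wx":0,"wy":0,"wz":0,"gripper":-0.6},{"tx":-0.03,"ty":0,"tz":0,"wx":0,"wy":0,"wz":0,"gripper":-0.6},{"tx":-0.03,"ty":0,"tz":0,"wx":0,"wy":0,"wz":0,"gripper":-0.6},{"tx":-0.03,"ty":0,"tz":0,"wx":0,"wy":0,"wz":0,"gripper":-0.6},{"tx":-0.03,"ty":0,"tz":0,"wx":0,"wy":0,"wz":0,"gripper":-0.6},{"tx":-0.03,"ty":0,"tz":0,"wx":0,"wy":0,"wz":0,"gripper":-0.6}]'
python3 -m creep '[{"tx":-2,"ty":0,"tz":0,"wx":0,"wy":0,"wz":0,"gripper":-0.6},{"tx":-5,"ty":0,"tz":0,"wx":0,"wy":0,"wz":0,"gripper":-0.6},{"tx":-9,"ty":0,"tz":0,"wx":0,"wy":0,"wz":0,"gripper":-0.6},{"tx":-13,"ty":0,"tz":0,"wx":0,"wy":0,"wz":0,"gripper":-0.6},{"tx":-14,"ty":-3,"tz":0,"wx":0,"wy":0,"wz":0,"gripper":-0.6},{"tx":-14,"ty":-7,"tz":0,"wx":0,"wy":0,"wz":0,"gripper":-0.6},{"tx":-14,"ty":-7,"tz":0,"wx":0,"wy":0,"wz":0,"gripper":-0.6},{"tx":-14,"ty":-7,"tz":0,"wx":0,"wy":0,"wz":0,"gripper":-0.6}]'
python3 - <<'E'
from h import *
delta(452.3,193.6,93.2,62)
c=grab('wrist'); cv2.imwrite('pics/w7.png',c['frame'][...,::-1])
X=cloud(c);z=X[...,2]
m=(abs(X[...,0]-452)<30)&(abs(X[...,1]-193)<30)&(z>115)&(z<140); q=X[m]; print(np.median(q,0),q.min(0),q.max(0))
c=grab('side'); cv2.imwrite('pics/s7.png',cv2.resize(c['frame'][150:290,200:370,::-1],None,fx=4,fy=4,interpolation=cv2.INTER_CUBIC))
E
```

```text
time: 19.17
tool_pos: [452.3, 193.6, 93.0]
tcp_rot: [0.53, 1.571, 1.61]
contact_force: [-0.3, 0.8, -0.1]
grip_width: 65.4
time: 19.83
tool_pos: [515.0, 159.6, 232.5]
tcp_rot: [2.092, 1.57, -3.114]
contact_force: [-1.4, 0.2, 0.3]
grip_width: 73.3
t=19.83 pos=[515.  159.6 232.5] F=[-1.4  0.2  0.3] w=73.3 | tx 13.93 ty 7.12 tz 0.03 jaw 61.8 tilt 0.000 wx -0.004 q6 -0.92
[452.2055856  192.78146465 126.87436229] [437.28632556 175.70949279 124.49234454] [467.574302   209.59953279 129.54894741]
```

View pics/w7.png

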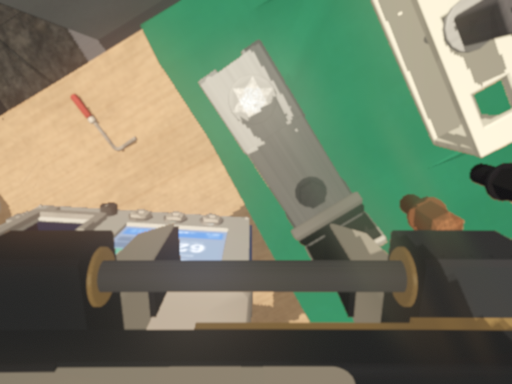

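View pics/s7.png

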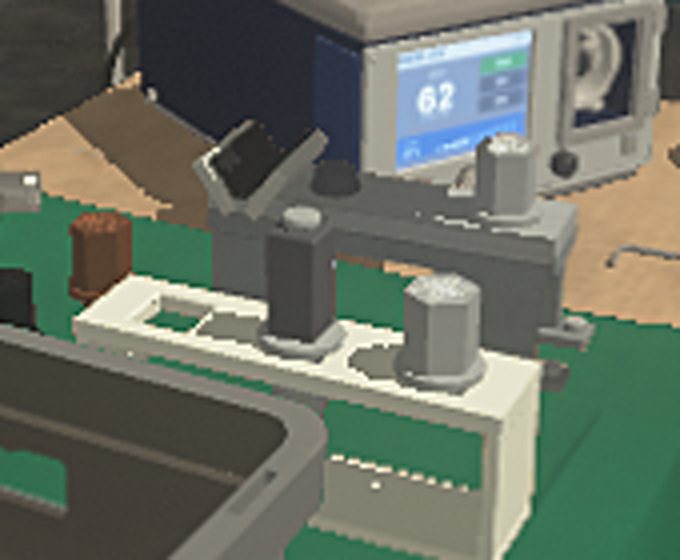

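```bash
python3 -c "
from plant import *
print(close_job())"
```

```text
the job is handed in; nothing more can be done
None
```

The job is done and handed in at about 20 s. No verdict is reported, so what follows rests on my own checks.

**What I did:** I pushed the drift down through both holes until its collar met the swivel bar, about 9 N of contact at x, y = 452, 194 mm. I then pulled it out and hung it back in the rack's middle hole. The long bolt went in with its collar down on the bar, about 5 N of contact, after which I opened the gripper and backed away.

**Last checks:**
- **Bolt:** its top measured 126.9 mm high, against 127 expected with the collar on the bar. Its axis is at about (452.2, 192.8) mm, roughly 1 mm from where I measured the base hole.
- **Drift:** the side picture shows it upright in the middle hole with its collar on the shelf.
- **Long or short bolt:** a shank showed below the shelf under the bolt I took, and none under the other, which is still in the rack.
- **Robot:** it stood clear with a force reading within about 1.4 N of zero.

**What disagreed:** after the drift came out, my fit of the base hole edge gave a nonsense result, because too little of the edge was visible. I used the earlier fit and the drift's seated position instead. The two holes also looked in line in the close-up. The swivel hole fits came out about 1 mm small in radius, which doesn't matter at these tolerances. The very first move command was refused, apparently because each row needs all seven fields, and moved nothing.

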